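# Set the gas-flow controller by its clicks

## Robot

A 6-joint arm with a two-finger parallel gripper is mounted at the origin on a cart in front of the work surface, level with it; the furniture and walls round the work are solid. World frame = base frame: x ahead of the robot, y to its left, z up, the work surface at z = 0. Lengths are in mm, angles in rad, forces in N, time in s.
With the tool pointing down it reaches from about 400 to 925 mm from the base axis. Payload 12.5 kg.
Tool frame: the origin (TCP) lies at the very end of the fingers, on their centre line; the grasp point (between the pads) lies 19 mm behind it; z points along the fingers, y is the line along which they close (so a half turn about z gives the same grasp; the last joint's range is limited). The gripper opens to 95 mm and grips with 3 to 60 N. Pads are 20 mm wide; open, the fingers measure 119 mm over their backs; the gripper's body (75 mm by 180 mm) begins 59 mm behind the grasp point.
Start: joints at [-0.106, 0.491, 1.559, -0, 1.092, -0.106], TCP at [625.017, 0.021, 214.661] pointing down, gripper open.
Joint ranges: [-3.1, 3.1], [-0.84, 2.19], [0.05, 2.79], [-1.13, 4.28], [0.06, 2.93], [-2.69, 2.69]. Speed limits (rad/s): [2.22, 2.22, 2.79, 3.14, 3.14, 3.14].

## Interface

Orientations are given as [roll, pitch, yaw] about the fixed x, y, z axes, in that order (R = Rz(yaw) Ry(pitch) Rx(roll)).
In Python, from cell import state, imaging, env, spot_in, mark_of gives the robot as it stands. The module is installed in compiled form; this text tells all that it offers.
- The arm moves only by the tool step_arm, never from a script. Its argument "increments" is a list of rows, each an object with "slide": the shift along the tool's x, y, z in m, a list of three; "roll": the turn about the tool's z in rad. A call has 1 to 5 rows; each row is the pose to reach, as a shift and turn from the pose commanded when the call began, along the tool's axes at that moment; what a row does not reach only later rows make up. A row lasts 1/8 s, in which the tool goes at most 62.5 mm and 10.7 degrees, less where a joint would pass 70% of its speed; a pose out of reach is approached as far as the arm can. A call with a gripper value outside its range is refused whole. "fingers" is the opening, from 0 (shut) to 1 (fully open), set as the call begins (left out, the last holds). The fingers move at their own pace and stop on an object; the grip force is fixed at half the most. Time passes only in rows, so rows that repeat a pose let the fingers close. It gives the time, the measured TCP pose, the force, the opening and the grip force at its end, in the units of the state.
- state(): the state, without advancing time (a new reading comes with each control period).
- imaging.read_camera(name): name is "scene" or "side" or "wrist"; returns a dict with "color" (384x512x3 uint8, red, green, blue), "z_map" (384x512 float32, mm along the optical axis (not along the pixel's ray), 0 where there is no reading), "intrinsics" (3x3 intrinsics, pixels), "camera_from_world" (4x4, takes a point from world to camera coordinates). Camera axes: x right, y up, looking along -z (the intrinsics and any distortion apply to the point x, -y, -z); pixel columns grow to the right and rows downward; lengths in mm; the calibration is good to about 2 mm. A picture is of the moment at which its call begins.
- env.job_done(): hands the job in; it is judged then, once.
Trained networks look in the newest picture that a camera, given by its name, has taken for a name from the list of things; names that differ only in an ending like _2 or _b are one class to them, and where a whole thing is asked for, a point or a joint stands for the part that bears it (a point fixed in the world has none). Each returns a list of dicts, best first, with "confidence" (0 to 1); they miss things now and then, are a little off and sometimes report something else, mostly with a low value. They report only what shows in the picture. A call takes as long as a camera call. They do not tell look-alikes from the thing itself.
- spot_in(camera, target): "bbox" ([left, top, right, bottom] in pixels, round what is visible of it).
- mark_of(camera, target): "uv" ([column, row] in pixels: a listed point, or the origin of a listed thing).
The state is a dict: "t": time; "joints": joint angles; "qvel": joint speeds; "tau": joint torques, N m; "eef_pos": TCP position; "tcp_rot": TCP orientation; "ft_force": force on the tool from outside, world axes, zero at the start; "moment": the same for the moment, N m; "opening": opening from 0.0 (shut) to 1.0 (fully open); "grip_force": force on a finger pad.
Only numpy, scipy, OpenCV 4.12 (cv2) and the standard library are available. Lean on these libraries where they do the work, as an engineer would, in place of code of your own. Each camera call takes 0.05 s, during which the arm holds its last target. There are 200 camera calls.

## Task

Set the gas-flow controller on the bench for the next run. First turn the range selector on its top to two clicks clockwise from its anticlockwise end stop; after that, pressing only lightly with a fingertip, roll the knurled thumbwheel beside it until it rests six clicks up from its zero stop, with the pointer on the front at the sixth mark after zero. Leave the things standing round the controller where they are, and let go of everything.

Things in the scene. Friction and masses are not known exactly. Their poses are not given: they have to be found in the camera images.
- controller: Grey bench instrument, a box 130 mm deep (x), 200 wide (y), 80 high, fixed. Origin: centre of its underside, on the worktop. x points from its front (aluminium plate with gauge) to its back, y to the left of one facing the front, z up. On its flat top: near the front right a black thumbwheel's edge in a slot 54 mm long (y), 18 mm wide; on the left the black selector.
- wheel_top (a point): Highest point of the thumbwheel's rim, unpressed: 12 mm above the controller's top, 43 mm in front of and 50 mm right of its origin, 92 mm above the worktop. Fixed to the controller, axes parallel to it. The knurled wheel (radius 24 mm, rim 12 mm wide) turns about a level axle along the controller's x, so its top runs along y. The flat end of the shut fingers, pressed on it, rolls it by friction.
- wheel_carriage: Sprung axle block of the thumbwheel; origin at the wheel's centre, 68 mm above the worktop unpressed. It sinks under a press on the rim: from about 3 N, 1 N more per mm, hard bottom after 6 mm (9 N); never press over 25 N. Pressed 2 to 5 mm down, the rim follows a fingertip moving along y; with less it may slip. A click takes 8.4 mm of rim travel and a push of about 2 N that rises and falls.
- thumbwheel (a joint): Turn of the thumbwheel, rad. 0 is its zero stop; grows as the rim's top moves to the controller's left (+y). Ten rests every 0.349 (20 degrees) up to the stop at 3.142; a detent draws it into the nearest when let go. Target: six clicks, 2.094.
- pointer_tip (a point): Tip of the black pointer on the controller's front face, 28 mm from the axle, turning with the thumbwheel. It points left (+y) at zero and swings down and round to the right as the value grows, past ten black marks on the lower half circle, one a click; the first and the last mark are longer.
- selector_grip (a point): Grip point of the selector: on its upright axis, 20 mm above the controller's top, 10 mm in front of and 50 mm left of its origin. A black round skirt, 44 mm across, 8 mm high, carries a bar 40 mm long and 13 mm thick, from 6 to 30 mm above the controller's top. The point turns with it: x along the bar to the white nose mark, y across the bar, z up.
- selector (a joint): Turn of the range selector, rad: 0 at its anticlockwise end stop, growing clockwise seen from above; six rests every 0.524 (30 degrees) up to the stop at 2.618, each with a mark on the top; a detent of about 0.05 N m holds each. At 0 the nose points 75 degrees left of straight back (controller +x). Target: two clicks, 1.047.
- dial_timer: White clockwork timer with a grey dial, 68 x 62 x 52 mm, standing to the right of the controller: a bystander. Origin: centre of its underside.
- septa_jar: White jar with a ribbed cap, 48 mm in diameter, 60 mm high, to the left of the controller: a bystander. Origin: centre of its underside.
- rinse_bottle: Plastic bottle with a screw cap, 56 mm in diameter, 120 mm high, behind on the right: a bystander. Origin: centre of its underside.
- spanner: Open-ended spanner, 25 x 155 x 6 mm, lying in front of the controller: a bystander. Origin: centre of its underside, y along its length.
- label_box: Small white carton, 71 x 110 x 30 mm, behind on the left: a bystander. Origin: centre of its underside.
Not all that is in view belongs to the job. Of the things that look like the controller, the largest one is meant.

How it is judged:
By the outcome, as a careful person would: the job done as asked, in the order asked, and still so for the second after the job is handed in, with the robot touching nothing.
It also fails if it takes over 48 s, if anything falls off the work surface, if the arm or the gripper's body presses on something with over 40 N, if the wrist force passes 120 N, or if a joint passes its speed limit or range.

## Working session

There is one attempt and no reset: what is moved stays moved. The work goes in short steps, Python scripts to look and compute and a tool call to move; the robot and the scene stay as the last step left them, time stands still between calls to the robot, and variables do not carry over. Pictures are saved under pics/ and viewed, at most 10 in all, crops included, and the job is handed in when it is done.

Besides the shell and the picture viewer there is one more tool, called after "Call:" as name([rows], argument=value, ...), one row to a line, values as JSON. step_arm: Moves the arm, as the interface text tells. Its arguments: {"type":"object","properties":{"increments":{"type":"array"},"fingers":{"type":"number"}},"required":["increments"]}

```bash
mkdir -p pics; cat > h.py <<'E'
import numpy as np, cv2
from cell import state, imaging, env, spot_in, mark_of
def cam(n):
    d=imaging.read_camera(n); d['T']=np.array(d['camera_from_world']); d['K']=np.array(d['intrinsics']); return d
def w2p(d,p):
    c=d['T'][:3,:3]@np.array(p,float)+d['T'][:3,3]; q=d['K']@np.array([c[0],-c[1],-c[2]]); return q[:2]/q[2]
def ray(d,uv):
    r=np.linalg.inv(d['K'])@np.array([uv[0],uv[1],1.]); R=d['T'][:3,:3]; return -R.T@d['T'][:3,3], R.T@np.array([r[0],-r[1],-r[2]])
def atz(d,uv,z):
    o,r=ray(d,uv); return o+r*(z-o[2])/r[2]
def dep(d,uv):
    o,r=ray(d,uv); u,v=int(round(uv[0])),int(round(uv[1])); return o+r*np.median(d['z_map'][v-1:v+2,u-1:u+2])
def save(d,n): cv2.imwrite('pics/'+n,cv2.cvtColor(d['color'],cv2.COLOR_RGB2BGR))
E
python3 - <<'E'
from h import *
ims=[]
for n in['scene','side','wrist']:
    d=cam(n); ims.append(cv2.cvtColor(d['color'],cv2.COLOR_RGB2BGR))
    print(n,(-d['T'][:3,:3].T@d['T'][:3,3]).round())
    for t in['controller','wheel_top','selector_grip','pointer_tip']:
        b=spot_in(n,t);m=mark_of(n,t)
        print(t,[(np.round(x['bbox']),round(x['confidence'],2)) for x in b[:3]],[(np.round(x['uv']),round(x['confidence'],2),dep(d,x['uv']).round()) for x in m[:3]])
z=np.zeros((384,512,3),np.uint8)
cv2.imwrite('pics/a.png',cv2.resize(np.vstack([np.hstack(ims[:2]),np.hstack([ims[2],z])]),(800,600),interpolation=cv2.INTER_AREA))
E
```

```text
scene [-125. -504.  860.]
controller [(array([314., 246., 392., 318.]), 0.71), (array([209., 155., 297., 220.]), 0.6), (array([218., 254., 293., 315.]), 0.58)] [(array([256., 293.]), 0.75, array([ 278., -153.,   54.])), (array([350., 287.]), 0.71, array([ 418., -296.,   55.])), (array([255., 198.]), 0.68, array([476.,  19.,  74.]))]
wheel_top [(array([220., 251., 294., 317.]), 0.92), (array([203., 151., 295., 223.]), 0.81), (array([313., 244., 395., 318.]), 0.65)] [(array([269., 286.]), 0.9, array([ 310., -163.,   56.])), (array([257., 188.]), 0.86, array([496.,  28.,  88.])), (array([360., 287.]), 0.69, array([ 427., -313.,   61.]))]
selector_grip [(array([233., 264., 246., 279.]), 0.75), (array([331., 257., 346., 274.]), 0.63), (array([223., 162., 239., 178.]), 0.46)] [(array([241., 268.]), 0.75, array([294., -98.,  76.])), (array([340., 261.]), 0.63, array([ 448., -248.,   75.])), (array([232., 167.]), 0.55, array([501., 118., 106.]))]
pointer_tip [(array([357., 283., 372., 297.]), 0.68), (array([251., 183., 274., 204.]), 0.52)] [(array([248., 203.]), 0.7, array([471.,  36.,  48.]
[... 1196 characters left out ...]
wrist [625.  84. 383.]
controller [(array([  2., 198.,  53., 262.]), 0.89), (array([ 23.,   0., 255., 212.]), 0.85), (array([120., 322., 174., 359.]), 0.78)] [(array([162.,  92.]), 0.97, array([546.,  81.,  79.])), (array([140., 356.]), 0.93, array([ 488., -227.,   53.])), (array([ 15., 255.]), 0.65, array([355., -96.,  42.]))]
wheel_top [(array([  1., 198.,  48., 262.]), 0.92), (array([ 23.,   0., 255., 216.]), 0.8)] [(array([117., 163.]), 0.83, array([504.,  20.,  91.]))]
selector_grip [(array([ 68.,   8., 141.,  66.]), 0.91)] [(array([99., 32.]), 0.66, array([510., 125., 109.]))]
pointer_tip [(array([ 94., 134., 137., 188.]), 0.94)] [(array([102., 147.]), 0.75, array([487.,  33.,  78.]))]
```

View pics/a.png

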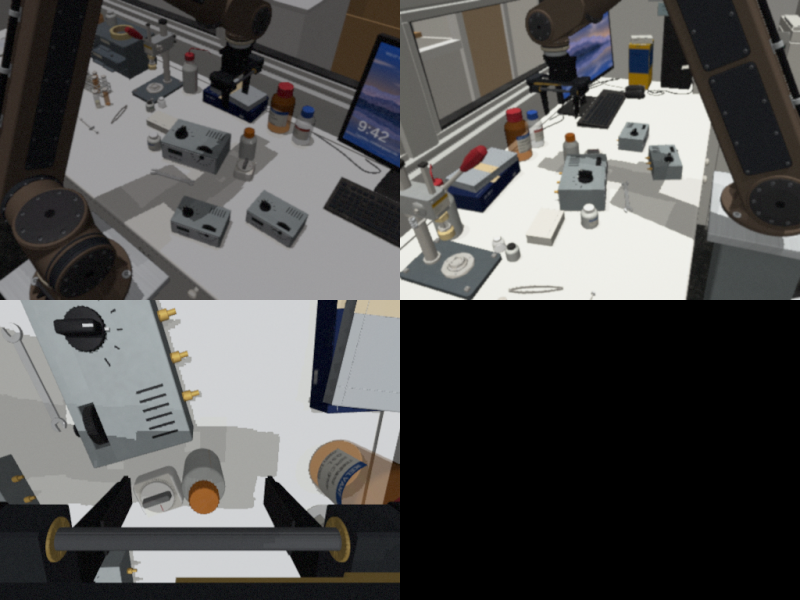

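The big controller is at scene px (252,187) (wrist px ~(140,100)). The look-alikes, at scene px (256,280) and (352,280), are smaller and 55–60 mm high, while this one measures about 80. Next I fit its pose and check it in a close crop.

```bash
python3 - <<'E'
from h import *
for n in['wrist','scene','side']:
    d=cam(n); H,W=d['z_map'].shape
    u,v=np.meshgrid(np.arange(W),np.arange(H)); r=np.stack([u,v,np.ones_like(u)],-1)@np.linalg.inv(d['K']).T
    o=-d['T'][:3,:3].T@d['T'][:3,3]
    P=o+(r*d['z_map'][...,None]*[1,-1,-1])@d['T'][:3,:3]
    m=(abs(P[...,2]-80)<5)&(np.hypot(P[...,0]-546,P[...,1]-75)<140)&(d['z_map']>0)
    m=cv2.morphologyEx(m.astype(np.uint8),cv2.MORPH_OPEN,np.ones((3,3)))
    k,l,s,_=cv2.connectedComponentsWithStats(m); m=l==1+np.argmax(s[1:,4])
    q=P[m]; print(n,len(q),q[:,2].mean().round(1),cv2.minAreaRect(q[:,:2].astype(np.float32)),'extent',q.min(0).round(),q.max(0).round())
    if n=='wrist':
        c=cv2.cvtColor(d['color'],cv2.COLOR_RGB2BGR)
        cv2.imwrite('pics/b.png',cv2.resize(c[0:216,10:270],(720,598),interpolation=cv2.INTER_CUBIC))
        np.save('q.npy',q)
E
```

```text
wrist 26741 78.9 ((529.6170654296875, 76.97896575927734), (130.17172241210938, 196.0117950439453), 16.31026268005371) extent [440. -34.  75.] [618. 154.  85.]
scene 2362 80.0 ((527.686767578125, 77.6614990234375), (136.1262664794922, 202.63955688476562), 16.602699279785156) extent [439. -36.  75.] [618. 187.  85.]
side 2269 79.5 ((528.39404296875, 80.87934875488281), (129.9413604736328, 206.3040771484375), 16.328786849975586) extent [440. -34.  75.] [618. 194.  85.]
```

View pics/b.png

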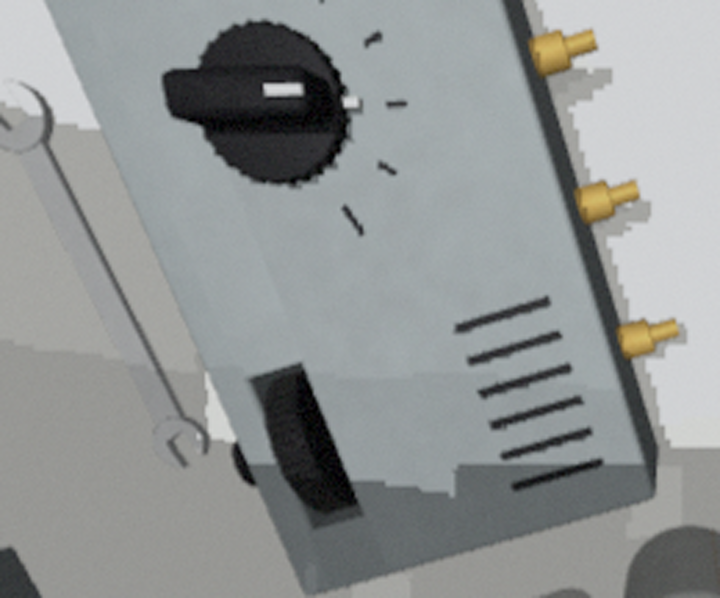

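The crop shows the selector nose at crop px (283,90), pointing at the mark at (397,103). The marks at (388,168) and (353,220, the long end one) lie clockwise of it, so it stands at click 3 and needs one click anticlockwise. The wheel is at (305,450).

```bash
python3 - <<'E'
from h import *
s=state(); print(s)
d=cam('wrist'); print(-d['T'][:3,:3].T@[0,0,1.], d['T'][:3,:3].round(3))
C=np.array([528.5,78.5]);a=np.radians(16.4);R=np.array([[np.cos(a),-np.sin(a)],[np.sin(a),np.cos(a)]])
W=C+R@[-43,-50];S=C+R@[-10,50];print(W,S)
print(w2p(d,[*W,92]),w2p(d,[*S,110]))
d=cam('scene');c=cv2.cvtColor(d['color'],cv2.COLOR_RGB2BGR)
A=C+R@[-65,-50];print('axle',A,w2p(d,[*A,68]))
for k in range(11):
    t=k*np.pi/9; p=C+R@[-66,-50+28*np.cos(t)]; 
    if k<10: print(k,w2p(d,[*p,68-28*np.sin(t)]).round(1))
u,v=w2p(d,[*A,60]).astype(int)
cv2.imwrite('pics/c.png',cv2.resize(c[v-30:v+30,u-40:u+40],(800,600),interpolation=cv2.INTER_CUBIC)); print('crop origin',u-40,v-30)
E
```

```text
{'t': 1.5, 'joints': array([-1.05591506e-01,  4.90863454e-01,  1.55889726e+00,  1.27505980e-05,
        1.09169908e+00, -1.05592286e-01]), 'qvel': array([ 0.00075387, -0.00134318,  0.00112862, -0.00073201, -0.00022642,
        0.00018611]), 'tau': array([ 1.78919663e-06, -6.12464976e+01, -2.58433020e+01,  6.93143927e-02,
        4.46064770e-02, -7.56549127e-06]), 'eef_pos': array([6.25018711e+02, 2.91422130e-02, 2.14684604e+02]), 'tcp_rot': array([3.14145934e+00, 2.75024964e-06, 1.57079123e+00]), 'ft_force': array([ 0.35456712,  0.33912197, -0.49445696]), 'moment': array([-0.01665192, -0.02414252,  0.01783519]), 'grip_force': 0.0, 'opening': 0.9988257979061234}
[-6.68047920e-04 -2.92879324e-01 -9.56149181e-01] [[ 1.    -0.    -0.001]
 [ 0.     0.956 -0.293]
 [ 0.001  0.293  0.956]]
[501.36657194  18.39361863] [504.78978741 123.64228416]
[114.00021859 165.80166054] [91.83136907 33.57814144]
axle [480.2616645   12.18210658] [258.05552108 200.20137414]
0 [247.7 197.3]
1 [248.3 200.2]
2 [250.1 203.1]
3 [252.8 205.7]
4 [256.1 207.6]
5 [259.7 208.8]
6 [263.  208.9]
7 [265.8 208. ]
8 [267.6 206.2]
9 [268.3 203.7]
crop origin 218 172
```

View pics/c.png

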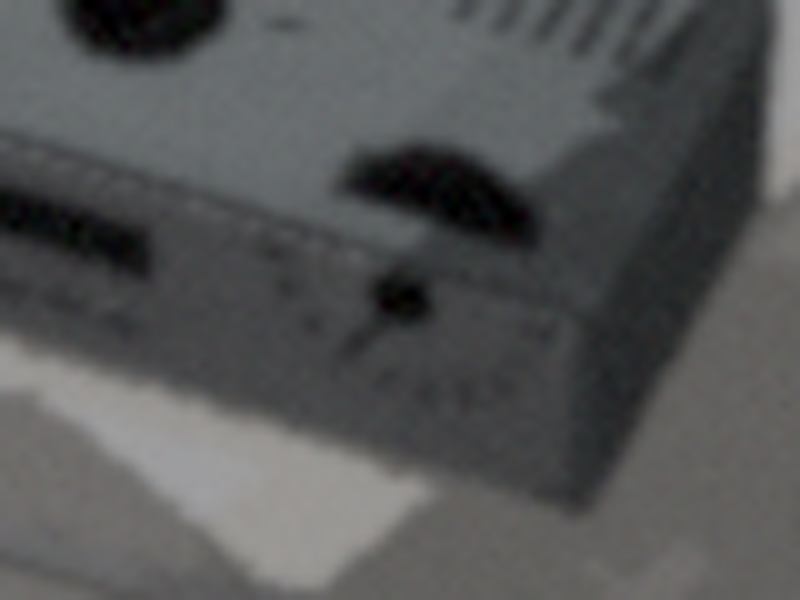

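The crop puts the pointer hub at (400,298) and the tip at (343,355). That is mark 3, so the wheel needs 3 more clicks upward. I'm moving over the selector first.

Call:
step_arm([
  {"slide": [0.03, -0.03, 0], "roll": -0.18},
  {"slide": [0.06, -0.06, 0], "roll": -0.36},
  {"slide": [0.09, -0.09, 0], "roll": -0.54},
  {"slide": [0.115, -0.113, 0], "roll": -0.72},
  {"slide": [0.1236, -0.1202, 0], "roll": -0.9},
], fingers=0.6)

```text
t: 2.22
eef_pos: [503.6, 124.8, 215.0]
tcp_rot: [3.141, 0.0, 2.478]
ft_force: [-0.4, -1.0, -0.1]
opening: 0.606
grip_force: 0.0
```

Call:
step_arm([
  {"slide": [0, 0, 0.01], "roll": -0.18},
  {"slide": [0, 0, 0.03], "roll": -0.36},
  {"slide": [0, 0, 0.045], "roll": -0.54},
  {"slide": [0, 0, 0.06], "roll": -0.695},
  {"slide": [0, 0, 0.06], "roll": -0.695},
])

```text
t: 2.85
eef_pos: [504.5, 123.6, 154.0]
tcp_rot: [-3.141, -0.002, -3.118]
ft_force: [0.5, 0.4, -0.1]
opening: 0.599
grip_force: 0.0
```

```bash
python3 - <<'E'
from h import *
s=state(); print(s['t'],s['eef_pos'],s['tcp_rot'],s['joints'],s['opening'])
d=cam('wrist'); save(d,'d.png')
for t in['selector_grip','wheel_top']: print([(x['uv'],x['confidence'],atz(d,x['uv'],100 if t[0]=='s' else 92)) for x in mark_of('wrist',t)[:2]])
E
```

```text
2.85 [504.45877399 123.57094326 154.00720665] [-3.14143247e+00 -1.58575094e-03 -3.11845996e+00] [ 1.13009544e-01  4.19104434e-01  1.88400586e+00 -2.31069790e-05
  8.40076087e-01 -1.48090416e+00] 0.5988416492596219
[([254.1, 209.9], 0.84, array([503.76680562, 125.3997289 , 100.        ]))]
[([109.9, 198.7], 0.77, array([500.42207549,  20.34092115,  92.        ]))]
```

View pics/d.png

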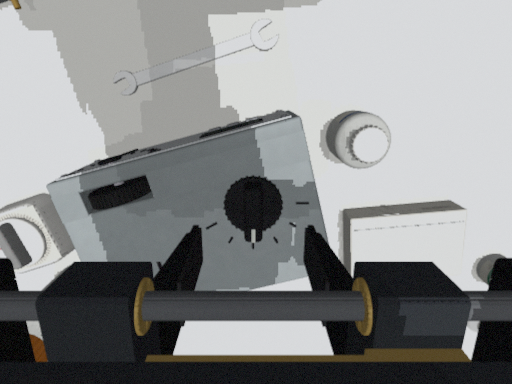

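The wrist view has the nose at (253,237) on the fourth of six marks (#0 at (303,203), #5 at (211,226)), which is click 3. The fingers straddle the bar, so I descend and grip.

Call:
step_arm([
  {"slide": [0, 0.001, 0.03], "roll": 0},
  {"slide": [0, 0.001, 0.055], "roll": 0},
  {"slide": [0, 0.001, 0.062], "roll": 0},
  {"slide": [0, 0.001, 0.062], "roll": 0},
])

```text
t: 3.5
eef_pos: [505.1, 124.7, 93.1]
tcp_rot: [3.142, 0.0, -3.118]
ft_force: [-0.4, -0.2, 0.8]
opening: 0.601
grip_force: 0.0
```

Call:
step_arm([
  {"slide": [0, 0, 0], "roll": 0},
  {"slide": [0, 0, 0], "roll": 0},
  {"slide": [0, 0, 0], "roll": 0},
  {"slide": [0, 0, 0], "roll": 0},
], fingers=0)

```text
t: 4.0
eef_pos: [504.9, 124.6, 92.8]
tcp_rot: [3.142, 0.0, -3.117]
ft_force: [0.2, -0.0, -0.4]
opening: 0.237
grip_force: 0.0
```

Call:
step_arm([
  {"slide": [0, 0, 0], "roll": 0},
  {"slide": [0, 0, 0], "roll": 0},
  {"slide": [0, 0, 0], "roll": 0},
])

```text
t: 4.38
eef_pos: [504.8, 123.8, 92.7]
tcp_rot: [-3.14, -0.0, -3.117]
ft_force: [-1.2, -8.0, 2.9]
opening: 0.132
grip_force: 30.0
```

Call:
step_arm([
  {"slide": [0, 0, 0], "roll": -0.12},
  {"slide": [0, 0, 0], "roll": -0.25},
  {"slide": [0, 0, 0], "roll": -0.38},
  {"slide": [0, 0, 0], "roll": -0.52},
  {"slide": [0, 0, 0], "roll": -0.53},
])

```text
t: 5.0
eef_pos: [504.9, 123.6, 92.8]
tcp_rot: [-3.14, -0.001, -2.585]
ft_force: [-0.7, -10.0, 2.0]
opening: 0.132
grip_force: 30.0
```

```bash
python3 -c "
from h import *
print(state())"
```

```text
{'t': 5.0, 'joints': array([ 0.1136544 ,  0.51055522,  1.93941129, -0.00218182,  0.69182835,
       -2.01213967]), 'qvel': array([-0.0003821 , -0.00096218,  0.00262289,  0.00030754, -0.00064661,
       -0.03084365]), 'tau': array([  5.13171583, -52.70048976, -17.22957909,   1.60222583,
        -0.25812884,  -0.74135346]), 'eef_pos': array([504.87041698, 123.57616384,  92.75657673]), 'tcp_rot': array([-3.14042133e+00, -7.78301817e-04, -2.58491505e+00]), 'ft_force': array([-0.65172281, -9.95586897,  1.9819448 ]), 'moment': array([-1.62196991,  0.00404429, -0.08575142]), 'grip_force': 29.985179901123047, 'opening': 0.1316598057896729}
```

Gripped at 12.5 mm and turned about 30.5°. Now I open, lift, and roll to line up with the controller.

Call:
step_arm([
  {"slide": [0, 0, 0], "roll": 0},
  {"slide": [0, 0, 0], "roll": 0},
  {"slide": [0, 0, 0], "roll": 0},
], fingers=0.6)

```text
t: 5.38
eef_pos: [504.8, 124.8, 92.6]
tcp_rot: [3.142, 0.0, -2.587]
ft_force: [0.5, 1.2, 0.1]
opening: 0.394
grip_force: 0.0
```

Call:
step_arm([
  {"slide": [0, 0, -0.025], "roll": 0},
  {"slide": [0, 0, -0.055], "roll": 0.05},
  {"slide": [0, 0, -0.062], "roll": 0.15},
  {"slide": [0, 0, -0.062], "roll": 0.27},
  {"slide": [0, 0, -0.062], "roll": 0.27},
])

```text
t: 6.0
eef_pos: [504.7, 124.7, 154.7]
tcp_rot: [-3.142, 0.0, -2.856]
ft_force: [1.2, -0.6, 0.0]
opening: 0.6
grip_force: 0.0
```

```bash
python3 - <<'E'
from h import *
s=state(); print(s['t'],s['eef_pos'],s['tcp_rot'],s['opening'],s['ft_force'])
d=cam('wrist'); c=cv2.cvtColor(d['color'],cv2.COLOR_RGB2BGR)
cv2.imwrite('pics/e.png',cv2.resize(c[80:280,40:340],(780,520),interpolation=cv2.INTER_CUBIC))
for t in['selector_grip','wheel_top']: print([(x['uv'],x['confidence'],atz(d,x['uv'],100 if t[0]=='s' else 92)) for x in mark_of('wrist',t)[:2]])
E
```

```text
6.0 [504.73731795 124.7309807  154.71604355] [-3.14158357e+00  2.31916229e-04 -2.85647195e+00] 0.6002855687167363 [ 1.21293373 -0.63825805  0.02036854]
[([250.8, 208.6], 0.93, array([503.91770379, 123.86247515, 100.        ])), ([356.2, 160.0], 0.74, array([450.00262225, 182.90584808, 100.        ]))]
[([109.9, 163.1], 0.87, array([501.8735013 ,  19.49237772,  92.        ]))]
```

View pics/e.png

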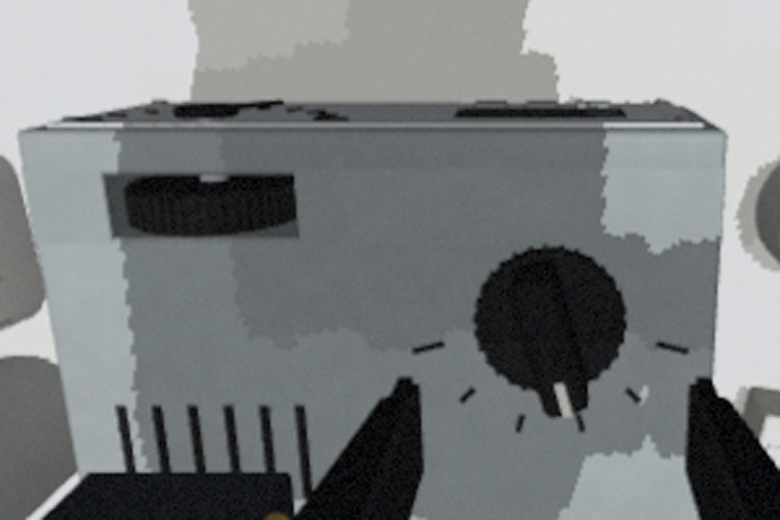

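The nose at crop (566,400) now points at mark #2, at (580,422); #0 is (672,348) and #1 is (633,395). The selector is right, so next I shut the fingers and go above the wheel.

Call:
step_arm([
  {"slide": [0.01, -0.03, 0], "roll": 0},
  {"slide": [0.02, -0.065, 0], "roll": 0},
  {"slide": [0.03, -0.095, 0], "roll": 0},
  {"slide": [0.033, -0.105, 0.02], "roll": 0},
  {"slide": [0.033, -0.105, 0.045], "roll": 0},
], fingers=0)

```text
t: 6.78
eef_pos: [502.9, 13.7, 109.4]
tcp_rot: [-3.141, 0.001, -2.857]
ft_force: [0.6, -0.4, -0.6]
opening: 0.129
grip_force: 0.0
```

Call:
step_arm([
  {"slide": [0, 0, 0], "roll": 0},
  {"slide": [0, 0, 0], "roll": 0},
  {"slide": [0, 0, 0.01], "roll": 0},
  {"slide": [0, 0, 0.016], "roll": 0},
  {"slide": [0, 0, 0.016], "roll": 0},
])

```text
t: 7.4
eef_pos: [502.3, 14.7, 93.3]
tcp_rot: [3.141, -0.001, -2.857]
ft_force: [-0.3, 0.2, 0.1]
opening: 0.005
grip_force: 0.0
```

```bash
python3 - <<'E'
from h import *
s=state(); print(s['t'],s['eef_pos'],s['tcp_rot'],s['opening'],s['ft_force'])
C=np.array([528.5,78.5]);a=np.radians(16.4);R=np.array([[np.cos(a),-np.sin(a)],[np.sin(a),np.cos(a)]])
print('local rel wheel',R.T@(s['eef_pos'][:2]-C)+[43,50])
d=cam('side');c=cv2.cvtColor(d['color'],cv2.COLOR_RGB2BGR);u,v=w2p(d,[501,19,92]).astype(int)
d2=cam('scene');c2=cv2.cvtColor(d2['color'],cv2.COLOR_RGB2BGR);u2,v2=w2p(d2,[501,19,92]).astype(int)
f=lambda c,u,v:cv2.resize(c[v-30:v+30,u-30:u+30],(400,400),interpolation=cv2.INTER_CUBIC)
cv2.imwrite('pics/f.png',np.hstack([f(c,u,v),f(c2,u2,v2)]))
E
```

```text
7.4 [502.34872401  14.68754784  93.25092295] [ 3.14131734e+00 -6.75703810e-04 -2.85714417e+00] 0.004517662341353358 [-0.28800858  0.17762152  0.06132208]
local rel wheel [-0.10418521 -3.83258775]
```

View pics/f.png

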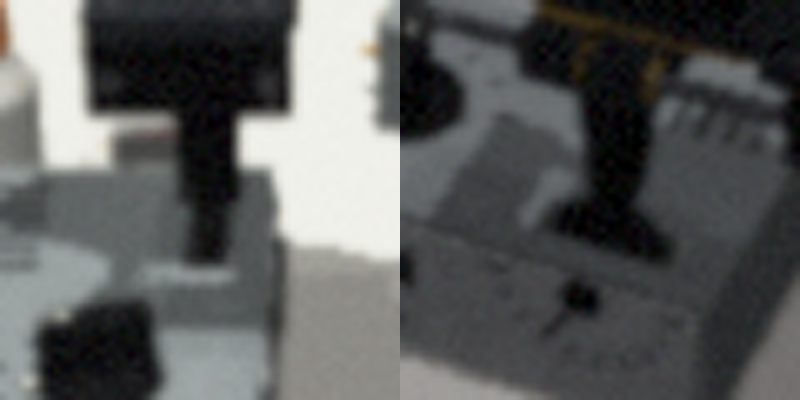

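The fingertip sits just above the wheel (side view ~(205,260)), and the pointer is still at mark 3. Now I press lightly.

Call:
step_arm([
  {"slide": [0, 0, 0.002], "roll": 0},
  {"slide": [0, 0, 0.004], "roll": 0},
  {"slide": [0, 0, 0.0045], "roll": 0},
  {"slide": [0, 0, 0.0045], "roll": 0},
])

```text
t: 8.0
eef_pos: [502.8, 14.6, 89.3]
tcp_rot: [-3.141, 0.001, -2.857]
ft_force: [-0.1, -0.3, 4.4]
opening: 0.005
grip_force: 2.2
```

Call:
step_arm([
  {"slide": [0, 0, 0.001], "roll": 0},
  {"slide": [0, 0, 0.0015], "roll": 0},
  {"slide": [0, 0, 0.0015], "roll": 0},
])

```text
t: 8.38
eef_pos: [502.8, 14.6, 87.8]
tcp_rot: [-3.141, 0.001, -2.857]
ft_force: [-0.5, -0.8, 5.4]
opening: 0.003
grip_force: 3.0
```

Call:
step_arm([
  {"slide": [0, 0.0015, 0], "roll": 0},
  {"slide": [0, 0.003, 0], "roll": 0},
  {"slide": [0, 0.0045, 0], "roll": 0},
  {"slide": [0, 0.006, 0], "roll": 0},
  {"slide": [0, 0.0075, 0], "roll": 0},
])

```text
t: 9.0
eef_pos: [500.6, 21.9, 87.8]
tcp_rot: [-3.141, 0.001, -2.857]
ft_force: [-0.3, 1.8, 5.9]
opening: 0.005
grip_force: 3.0
```

Call:
step_arm([
  {"slide": [0, 0.001, 0], "roll": 0},
  {"slide": [0, 0.001, 0], "roll": 0},
  {"slide": [0, 0.001, 0], "roll": 0},
])

```text
t: 9.38
eef_pos: [500.3, 22.8, 87.8]
tcp_rot: [-3.141, 0.001, -2.857]
ft_force: [-0.4, 0.8, 5.6]
opening: 0.005
grip_force: 3.0
```

```bash
cat > pt.py <<'E'
import sys; from h import *
s=state(); print(s['t'],s['eef_pos'],s['ft_force'])
C=np.array([528.5,78.5]);a=np.radians(16.4);R=np.array([[np.cos(a),-np.sin(a)],[np.sin(a),np.cos(a)]])
d=cam('scene');g=cv2.cvtColor(d['color'],cv2.COLOR_RGB2GRAY).astype(np.float32)
m=mark_of('scene','pointer_tip'); print([(np.round(x['uv'],1),round(x['confidence'],2)) for x in m])
sc=[]
for k in range(10):   # mean darkness along the pointer for each mark
    t=k*np.pi/9
    p=[w2p(d,[*(C+R@[-67,-50+r*np.cos(t)]),68-r*np.sin(t)])+[0,1.6] for r in np.linspace(12,24,9)]
    p=np.array(p,np.float32); sc.append(cv2.remap(g,p[:,:1],p[:,1:],cv2.INTER_LINEAR).mean().round(1))
print(sc,'darkest',np.argmin(sc))
E
python3 pt.py
```

```text
9.375 [500.34791409  22.77167472  87.8123837 ] [-0.4145331   0.84924698  5.56721852]
[(array([254.9, 208.8]), 0.56), (array([349.5, 290.2]), 0.52), (array([255.5, 299. ]), 0.48), (array([311.3, 220.6]), 0.47)]
[np.float32(68.9), np.float32(67.7), np.float32(67.5), np.float32(63.6), np.float32(45.9), np.float32(65.1), np.float32(69.0), np.float32(70.0), np.float32(69.7), np.float32(69.0)] darkest 4
```

Clearly at mark 4. Now I lift, step back 8.5 mm, and repeat.

Call:
step_arm([
  {"slide": [0, 0, -0.005], "roll": 0},
  {"slide": [0, 0, -0.009], "roll": 0},
  {"slide": [0, -0.0085, -0.009], "roll": 0},
  {"slide": [0, -0.0085, -0.005], "roll": 0},
  {"slide": [0, -0.0085, -0.002], "roll": 0},
])

```text
t: 10.1
eef_pos: [502.7, 14.3, 89.4]
tcp_rot: [-3.141, 0.0, -2.858]
ft_force: [-0.6, -1.6, 5.1]
opening: 0.005
grip_force: 2.3
```

Call:
step_arm([
  {"slide": [0, 0, 0.002], "roll": 0},
  {"slide": [0, 0, 0.002], "roll": 0},
  {"slide": [0, 0, 0.002], "roll": 0},
])

```text
t: 10.48
eef_pos: [502.7, 14.5, 87.7]
tcp_rot: [-3.141, 0.0, -2.857]
ft_force: [-0.9, -1.8, 6.6]
opening: 0.002
grip_force: 3.0
```

Call:
step_arm([
  {"slide": [0, 0.0015, 0], "roll": 0},
  {"slide": [0, 0.003, 0], "roll": 0},
  {"slide": [0, 0.0045, 0], "roll": 0},
  {"slide": [0, 0.006, 0], "roll": 0},
  {"slide": [0, 0.0075, 0], "roll": 0},
])

```text
t: 11.1
eef_pos: [500.5, 22.0, 87.8]
tcp_rot: [-3.142, 0.0, -2.857]
ft_force: [-0.4, -1.0, 6.3]
opening: 0.002
grip_force: 3.0
```

Call:
step_arm([
  {"slide": [0, 0.001, 0], "roll": 0},
  {"slide": [0, 0.001, 0], "roll": 0},
  {"slide": [0, 0.001, 0], "roll": 0},
])

```text
t: 11.48
eef_pos: [500.3, 22.8, 87.8]
tcp_rot: [-3.141, 0.0, -2.857]
ft_force: [-0.6, -0.5, 6.2]
opening: 0.006
grip_force: 3.0
```

```bash
python3 pt.py
```

```text
11.475 [500.27409476  22.76001727  87.76936868] [-0.61900821 -0.48317274  6.20692524]
[(array([254.7, 295.1]), 0.6), (array([348.2, 292.6]), 0.54), (array([258.2, 208.3]), 0.52)]
[np.float32(69.0), np.float32(68.7), np.float32(67.0), np.float32(65.4), np.float32(62.7), np.float32(43.8), np.float32(64.7), np.float32(69.6), np.float32(69.8), np.float32(70.7)] darkest 5
```

Call:
step_arm([
  {"slide": [0, 0, -0.005], "roll": 0},
  {"slide": [0, 0, -0.009], "roll": 0},
  {"slide": [0, -0.0085, -0.009], "roll": 0},
  {"slide": [0, -0.0085, -0.005], "roll": 0},
  {"slide": [0, -0.0085, -0.002], "roll": 0},
])

```text
t: 12.2
eef_pos: [502.7, 14.3, 89.4]
tcp_rot: [-3.141, 0.0, -2.858]
ft_force: [1.0, -1.7, 5.0]
opening: 0.009
grip_force: 2.3
```

Call:
step_arm([
  {"slide": [0, 0, 0.002], "roll": 0},
  {"slide": [0, 0, 0.002], "roll": 0},
  {"slide": [0, 0, 0.002], "roll": 0},
])

```text
t: 12.58
eef_pos: [502.7, 14.5, 87.7]
tcp_rot: [-3.141, 0.0, -2.857]
ft_force: [-0.2, -2.5, 5.4]
opening: 0.002
grip_force: 3.0
```

Call:
step_arm([
  {"slide": [0, 0.0015, 0], "roll": 0},
  {"slide": [0, 0.003, 0], "roll": 0},
  {"slide": [0, 0.0045, 0], "roll": 0},
  {"slide": [0, 0.006, 0], "roll": 0},
  {"slide": [0, 0.0075, 0], "roll": 0},
])

```text
t: 13.2
eef_pos: [500.5, 21.9, 87.8]
tcp_rot: [-3.142, 0.0, -2.857]
ft_force: [-1.8, -0.8, 6.6]
opening: 0.005
grip_force: 3.0
```

Call:
step_arm([
  {"slide": [0, 0.001, 0], "roll": 0},
  {"slide": [0, 0.001, 0], "roll": 0},
  {"slide": [0, 0.001, 0], "roll": 0},
])

```text
t: 13.58
eef_pos: [500.3, 22.7, 87.8]
tcp_rot: [-3.141, 0.0, -2.857]
ft_force: [-0.9, -1.4, 6.6]
opening: 0.002
grip_force: 3.0
```

Call:
step_arm([
  {"slide": [0, 0, -0.005], "roll": 0},
  {"slide": [0, 0, -0.02], "roll": 0},
  {"slide": [0, 0, -0.05], "roll": 0},
  {"slide": [0, 0, -0.08], "roll": 0},
  {"slide": [0, 0, -0.08], "roll": 0},
])

```text
t: 14.2
eef_pos: [500.8, 22.8, 170.0]
tcp_rot: [-3.14, 0.004, -2.857]
ft_force: [-0.3, -0.8, -1.3]
opening: 0.003
grip_force: 0.0
```

```bash
python3 pt.py; python3 - <<'E'
from h import *
d=cam('scene');c=cv2.cvtColor(d['color'],cv2.COLOR_RGB2BGR);w=cv2.cvtColor(cam('wrist')['color'],cv2.COLOR_RGB2BGR)
cv2.imwrite('pics/g.png',np.hstack([cv2.resize(c[150:225,205:280],(400,400),interpolation=cv2.INTER_CUBIC),cv2.resize(w,(400,400))]))
E
```

```text
14.2 [500.84434616  22.83285478 170.00032319] [-0.28479183 -0.75767082 -1.34733814]
[(array([255.3, 298. ]), 0.57), (array([259.5, 208. ]), 0.56)]
[np.float32(64.3), np.float32(64.9), np.float32(64.1), np.float32(64.9), np.float32(61.9), np.float32(64.1), np.float32(43.1), np.float32(57.4), np.float32(64.5), np.float32(65.4)] darkest 6
```

View pics/g.png

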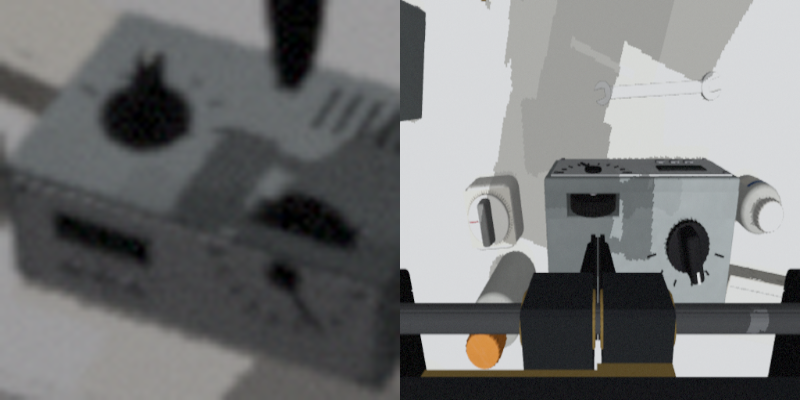

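The pointer tip at (316,328) from the hub at (282,272) matches mark 6, and the selector nose is on mark #2. I'll do one finer angle check before handing in.

Call:
step_arm([
  {"slide": [0, 0, -0.02], "roll": 0},
  {"slide": [0, 0, -0.03], "roll": 0},
  {"slide": [0, 0, -0.03], "roll": 0},
])

```text
t: 14.78
eef_pos: [500.2, 22.7, 197.6]
tcp_rot: [-3.141, 0.0, -2.857]
ft_force: [-0.3, -0.5, -1.7]
opening: 0.005
grip_force: 0.0
```

```bash
sed -i 's/range(10)/np.arange(5,8,.25)/; s/print(sc.*/print(sc, 5+.25*np.argmin(sc))/' pt.py; python3 pt.py
```

```text
14.775 [500.23630826  22.73952615 197.63988225] [-0.31163362 -0.5413112  -1.68431996]
[(array([256. , 298.3]), 0.67), (array([347.5, 289.6]), 0.64), (array([259.3, 208.9]), 0.58)]
[np.float32(61.2), np.float32(57.1), np.float32(52.9), np.float32(47.7), np.float32(42.7), np.float32(41.8), np.float32(45.2), np.float32(50.7), np.float32(55.8), np.float32(60.2), np.float32(62.8), np.float32(63.7)] 6.25
```

```bash
python3 -c "
from cell import env
print(env.job_done())"
```

```text
the job is handed in; nothing more can be done
None
```

I turned the range selector first, to two clicks from its anticlockwise stop, then rolled the thumbwheel up to six clicks, with the pointer at the sixth mark. The job is handed in at about 15 s, with the arm lifted clear and no contact with the things round the controller.

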